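Lock the push-and-turn lid on the spice grinder

TASK

The lid of the spice grinder has been left lying on its side: stand it up, let go of it, and take it again from above. Then close the grinder: set the lid on its neck, press it down against the springy seal and turn it clockwise until it stops, so that the lid springs up a little and stays locked, level, with its dashes in line with the dashes on the grinder. Let go, and leave the spice jars and the oil bottle standing where they are.

Things in the scene. Friction and masses are not known exactly. Their poses are not given: they have to be found in the camera images.
- lid_center (a point): Black eight-sided hollow plastic lid, 60 mm across flats, 65 across corners, 52 tall, about 0.1 kg, lying on a flat at the start. Point: on its axis, half-way up. z axis: from open rim to closed top. Its x and y axes, both ways, point at the middles of four flats; the other four flats lie at 45 degrees to them. A short white dash on the top stands at the end of each of those axes.
- lid: The same lid; origin at the centre of its open rim, 26 mm below lid_center along its z, same axes. Inside the rim, at +x, -x, +y and -y, are four inward lugs 8.6 mm wide, 2 to 6 mm above the rim, reaching in to radius 22.5 mm; the wall's inside is at radius 27 mm and its outside at 30 mm.
- grinder_seat (a point): Cordless spice grinder, round steel body 93 mm across, fixed to the worktop. Point: on its vertical axis on the flat grey shoulder, 105 mm above the worktop. z up; thumb switch on the -x side. Four short black dashes on the shoulder lie at its +x, -x, +y and -y, where the lid's dashes must end up; four small dots, 46 degrees counter-clockwise of them, mark where they go on.
- neck_top (a point): Centre of the top of the grinder's neck, 20 mm above the shoulder; same axes as grinder_seat. The neck, radius 21.5 mm, tapers to 18.5 at the top and has four outward lugs, radius 25.2 mm, tops 14 mm above the shoulder. Lid axes 46 (34 to 58) degrees counter-clockwise of the grinder's: lugs pass and the rim rests on the seal, 7 mm above the shoulder. Wrongly turned, it stays up at 12 mm.
- lock_notch (a point): Point on the neck at +x where a lid lug ends up, 8.5 mm above the shoulder. Unpressed, the lid cannot turn. With its rim pressed to 1 mm (under 2 mm) above the shoulder it turns 46 degrees clockwise, seen from above, to a stop. Let go there, it rises to 4.5 mm, locked in the notches: its axes then lie along the grinder's x and y, any of the four ways round.
- seal_ring (a joint): Black rubber sealing ring, 66 mm across, round the foot of the neck, on springs: how far it is pressed down, in m. 0: free, its top 7 mm above the shoulder; 0.0065: fully down. It pushes up with 1.7 N when free, 6 N at 0.0025 (lid locked) and 12 N at 0.006.
- jar_left_center (a point): Spice jar, glass with a red cap, 45 mm across, 106 mm tall, standing behind the work on the left; the point is half-way up. To be left standing.
- jar_mid_center (a point): The same kind of spice jar, standing beside the first, nearer the middle. To be left standing.
- jar_right_center (a point): The same kind of spice jar, standing behind the work on the right. To be left standing.
- oil_bottle_center (a point): Dark glass oil bottle, 69 mm across, 244 mm tall, standing at the back left; the point is half-way up. To be left standing.
There are look-alikes about, which are no part of the job. There is more than one size of the lid; the one meant has the size given above.

How it is judged:
By the outcome, as a careful person would: the job done as asked, in the order asked, and still so for the second after the job is handed in, with the robot touching nothing.
It also fails if it takes over 58 s, if anything falls off the work surface, if the arm or the gripper's body presses on something with over 40 N, if the wrist force passes 120 N, or if a joint passes its speed limit or range.

ROBOT

A 6-joint arm with a two-finger parallel gripper is mounted at the origin on a cart in front of the work surface, level with it; the furniture and walls round the work are solid. World frame = base frame: x ahead of the robot, y to its left, z up, the work surface at z = 0. Lengths are in m, angles in rad, forces in N, time in s.
With the tool pointing down it reaches from about 0.35 to 0.975 m from the base axis. Payload 4.9 kg.
Tool frame: the origin (TCP) lies midway between the tips of the shut fingers; the grasp point (between the pads) lies ctrl.grip_depth behind it (ctrl.grip_depth is the distance from the TCP to the grasp point, in m); z points along the fingers, y is the line along which they close (so a half turn about z gives the same grasp; the last joint's range is limited). The gripper opens to 85 mm and grips with 20 to 120 N. Pads are 22 mm wide; open, the fingers measure 114 mm over their backs; the gripper's body (76 mm by 85 mm) begins 54 mm behind the grasp point. The pads swing forward as they close: fully open they stand 13 mm farther back than shut.
Start: joints at [1.129, 0.053, 1.613, -0, 1.476, -0.119], TCP at [0.198, 0.593, 0.231] pointing down, gripper open.
Joint ranges: [-3.01, 3.01], [-1.01, 2.22], [0.06, 2.58], [-1.02, 4.17], [0.09, 2.62], [-3.14, 3.14]. Speed limits (rad/s): [2.57, 2.57, 3.14, 3.14, 3.14, 3.14].

INTERFACE

Orientations are given as a rotation vector (axis times angle).
In Python, from station import ctrl, get_image, camera_model gives the robot as it stands. The module is installed in compiled form; this text tells all that it offers.
- The arm moves only by the shell command python3 -m crank 'ROWS' [FORCE]. ROWS is JSON, a list of rows, each a list of 7 numbers: the shift along the tool's x, y, z in mm, then the turn, a rotation vector about the tool's x, y, z in rad, then the opening, from -1 (shut) to 1 (fully open). A call has exactly 10 rows; each row shifts and turns the commanded pose from where the row before left it, along the tool's axes as they then stand; what a row does not reach is not made up. A row lasts 1/12 s, in which the tool goes at most 41.7 mm and 7.16 degrees, less where a joint would pass 70% of its speed; a pose out of reach is approached as far as the arm can. A call with a gripper value outside its range is refused whole. The fingers move at their own pace and stop on an object; FORCE is the grip in N (left out, the last holds). Time passes only in rows, so rows that do not move let the fingers close, or fill a call up. It gives the time, the measured TCP pose, the force, the opening and the grip force at its end, in the units of the state.
- ctrl.get_obs(): the state, without advancing time (a new reading comes with each control period).
- get_image(name): name is "side" or "top" or "wrist"; returns the picture (400x640x3 uint8, red, green, blue); there is no depth.
- camera_model(name): a dict with "vertical_fov" (degrees; the focal length in pixels is half the picture's height over the tangent of half this angle, whatever the lens; pixels are square), "cx", "cy" (the principal point, pixels), "k1" (the pictures are not rectified: a ray, as slopes to the right and down, at radius r is drawn at 1 + k1 r^2 times it, then the intrinsics apply), "R" (3x3) and "t" (3): a world point X has camera coordinates R X + t; the wrist camera has in their place "hand_eye" (4x4, takes a point from camera to tool coordinates, whose origin is the TCP and whose axes are the flange's). Camera axes: x right, y down, z forward; pixel columns grow to the right and rows downward; lengths in m; the calibration is good to about 2 mm. A picture is of the moment at which its call begins: read the wrist's pose just before it. camera_model takes no time and is no camera call.
- ctrl.finish_job(): hands the job in; it is judged then, once.
The state is a dict: "t": time; "q": joint angles; "dq": joint speeds; "effort": joint torques, N m; "tool_pos": TCP position; "tool_rot": TCP orientation; "contact_force": force on the tool from outside, world axes, zero at the start; "wrist_torque": the same for the moment, N m; "opening": finger opening in m; "grip_force": force on a finger pad.
Only numpy, scipy, OpenCV 4.12 (cv2) and the standard library are available. Lean on these libraries where they do the work, as an engineer would, in place of code of your own. Each camera call takes 0.05 s, during which the arm holds its last target. There are 200 camera calls.

## Working session

There is one attempt and no reset: what is moved stays moved. The work goes in short steps, Python scripts to look and compute and a shell command to move; the robot and the scene stay as the last step left them, time stands still between calls to the robot, and variables do not carry over. Pictures are saved under pics/ and viewed, at most 10 in all, crops included, and the job is handed in when it is done.

```bash
mkdir -p pics; cat > h.py <<'E'
import numpy as np, cv2
from scipy.spatial.transform import Rotation as R
from station import ctrl, get_image, camera_model
def K(m): 
    f=200/np.tan(np.radians(m["vertical_fov"])/2); return f
def pose(name,obs=None):
    m=camera_model(name)
    if "hand_eye" in m:
        o=obs or ctrl.get_obs(); H=np.array(m["hand_eye"]); Rt=R.from_rotvec(o["tool_rot"]).as_matrix()
        Rc=Rt@H[:3,:3]; c=Rt@H[:3,3]+np.array(o["tool_pos"]); return m,Rc.T,-Rc.T@c
    return m,np.array(m["R"]),np.array(m["t"])
def proj(name,X,obs=None):
    m,Rw,t=pose(name,obs); X=np.atleast_2d(X)@Rw.T+t; s=X[:,:2]/X[:,2:]; r2=(s**2).sum(1,keepdims=True)
    return s*(1+m["k1"]*r2)*K(m)+[m["cx"],m["cy"]]
def ray(name,uv,obs=None):
    m,Rw,t=pose(name,obs); d=(np.array(uv,float)-[m["cx"],m["cy"]])/K(m); s=d.copy()
    for _ in range(20): s=d/(1+m["k1"]*(s**2).sum())
    v=Rw.T@np.array([*s,1]); return -Rw.T@t, v/np.linalg.norm(v)
def at_z(name,uv,z,obs=None):
    c,v=ray(name,uv,obs); return c+v*(z-c[2])/v[2]
def tri(obsn):
    A=0;b=0
    for n,uv in obsn:
        c,v=ray(n,uv); P=np.eye(3)-np.outer(v,v); A=A+P; b=b+P@c
    return np.linalg.solve(A,b)
def snap(n,f): 
    im=get_image(n); cv2.imwrite("pics/"+f,im[:,:,::-1]); return im
E
python3 - <<'E'
from h import *
a=snap("side","side0.png");b=snap("top","top0.png")
o=ctrl.get_obs(); print(o, ctrl.grip_depth)
for n in("side","top","wrist"):print(n,camera_model(n))
E
```

```text
{'t': 0.1, 'q': array([ 1.12899443e+00,  5.32871598e-02,  1.61414385e+00, -3.92993456e-05,
        1.47597513e+00, -1.18974657e-01]), 'dq': array([-0.00028521, -0.0019875 , -0.00275807, -0.00039845,  0.00045725,
        0.00065352]), 'effort': array([ 3.07174187e-04, -3.94900632e+01, -3.71364033e+01, -1.35893679e-04,
        3.87581866e-03,  5.66224699e-06]), 'tool_pos': array([0.19803785, 0.5922128 , 0.2301959 ]), 'tool_rot': array([-5.04816065e-01, -3.10029689e+00,  2.75397578e-03]), 'contact_force': array([-0.28914817,  0.83108249,  0.61891504]), 'wrist_torque': array([ 0.0505184 , -0.00587449,  0.02693886]), 'grip_force': 0.0, 'opening': 0.08519296115369511} 0.0187
side {'vertical_fov': 53.56093832034653, 'cx': 316.8902522705484, 'cy': 197.28080955048276, 'k1': -0.07166548084409882, 'R': array([[-0.82332811, -0.56756255,  0.00189179],
       [-0.4320067 ,  0.62451682, -0.65065271],
       [ 0.36810465, -0.53651793, -0.75937308]]), 't': array([0.48073114, 0.3581638 , 0.7047296 ])}
top {'vertical_fov': 52.51090293521552, 'cx': 321.4446161007129, 'cy': 188.63588848310263, 'k1': -0.04654828284102238, 'R': array([[ 0.05537236, -0.99846295, -0.00237669],
       [-0.96904593, -0.05316709, -0.24108762],
       [ 0.24059069,  0.01565271, -0.97050044]]), 't': array([-0.05153002,  0.61818765,  0.86259925])}
wrist {'vertical_fov': 70.86194396558884, 'cx': 322.5366739568858, 'cy': 196.0755153233319, 'k1': -0.037362826728363684, 'hand_eye': array([[ 2.90123855e-04, -9.50125310e-01, -3.11868260e-01,
         7.94723572e-02],
       [ 9.99999936e-01,  3.40254031e-04, -1.06327364e-04,
         6.58708671e-04],
       [ 2.07138753e-04, -3.11868210e-01,  9.50125348e-01,
        -1.41821368e-01],
       [ 0.00000000e+00,  0.00000000e+00,  0.00000000e+00,
         1.00000000e+00]])}
```

View pics/side0.png

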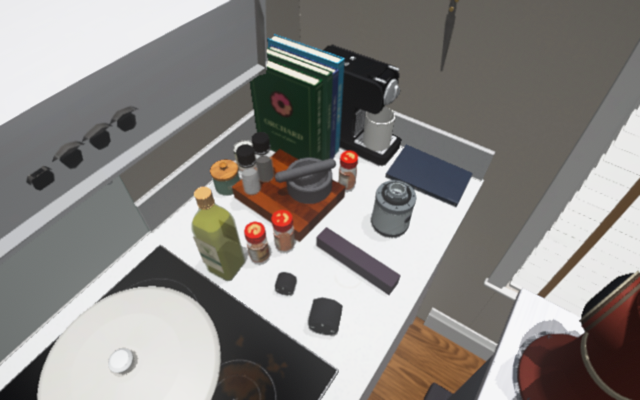

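View pics/top0.png

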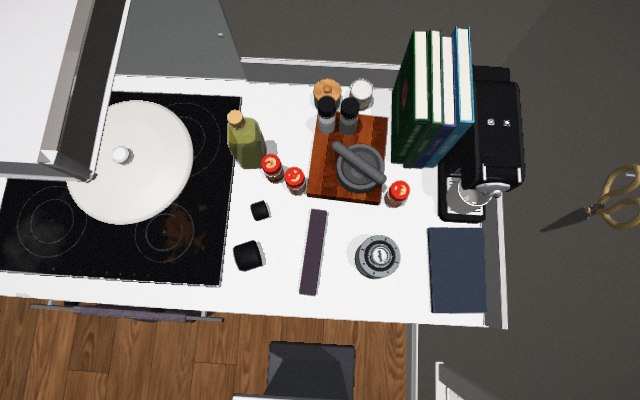

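Candidates for the lid: a black octagon at top (248,256)/side (325,316), and a smaller one at top (260,211)/side (285,284). The grinder is at top (378,257). I'll measure their sizes and enlarge them.

```bash
python3 - <<'E'
from h import *
t=cv2.imread("pics/top0.png"); s=cv2.imread("pics/side0.png")
print("big",tri([("top",(248,256)),("side",(325,316))]),"small",tri([("top",(260,211)),("side",(285,284))]))
print("grinder top",at_z("top",(379,256),.125))
for p in[(271,166),(295,179),(399,193)]:print("jar",at_z("top",p,.1))
print("bottle",at_z("top",(235,117),.244)); print("board", [at_z("top",p,.02)[:2] for p in[(311,210),(326,210),(301,294),(315,294)]])
print("tcp px",proj("top",ctrl.get_obs()["tool_pos"]),proj("side",ctrl.get_obs()["tool_pos"]), "base",proj("top",[0,0,0]))
z=lambda im,x,y,w,h,k:cv2.resize(im[y:y+h,x:x+w],None,fx=k,fy=k,interpolation=cv2.INTER_CUBIC)
A=z(t,225,195,66,80,6);B=z(s,265,262,90,80,6)[:480,:404];C=z(t,350,230,60,60,5);D=z(s,365,175,60,60,5)
top=np.hstack([A[:, :396],B[:, :404]])
cv2.imwrite("pics/c1.png",top)
cv2.imwrite("pics/c2.png",np.hstack([C,D]))
E
```

```text
big [0.46139266 0.14734816 0.02487047] small [0.57318915 0.13119221 0.01252993]
grinder top [ 0.46856456 -0.14727918  0.125     ]
jar [0.66095369 0.10030826 0.1       ]
jar [0.63321299 0.04328482 0.1       ]
jar [ 0.61348958 -0.19247961  0.1       ]
bottle [0.71494487 0.15896085 0.244     ]
board [array([0.57920132, 0.00581951]), array([ 0.58119914, -0.03048243]), array([0.38048035, 0.01681675]), array([ 0.38230043, -0.01552508])]
tcp px [[-28.69118495 376.48719295]] [[297.23135798 735.32645133]] base [[297.80614686 472.21832367]]
```

View pics/c1.png

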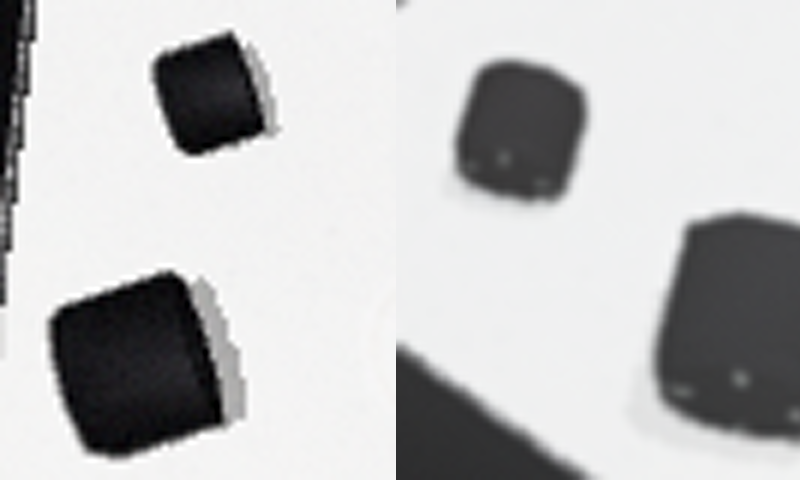

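The lower one (top 248,256) has the larger, roughly 52 x 60 mm outline. The other is about 0.7 times as big, so it is the look-alike. In the crop, the closed top with its white dashes faces about +y. Next I'll work out the move to a point above it.

```bash
cat >> h.py <<'E'
def rd(o=None):
    o=o or ctrl.get_obs(); return np.array(o["tool_pos"]),R.from_rotvec(o["tool_rot"])
def down(yaw):  # tool z down, tool x at world angle yaw (deg)
    a=np.radians(yaw); x=np.array([np.cos(a),np.sin(a),0]); z=np.array([0,0,-1.]); return R.from_matrix(np.c_[x,np.cross(z,x),z])
def delta(P,Q,o=None):  # shift (tool mm, first) then turn (rotvec)
    p,r=rd(o); print("shift mm",np.round(r.inv().apply(np.array(P)-p)*1e3,1),"turn",np.round((r.inv()*Q).as_rotvec(),3),"deg",np.round(np.degrees((r.inv()*Q).magnitude()),1))
E
python3 - <<'E'
from h import *
# size check of both lids: outline corners from the crop, in the plane at mid height
for n,c,z in(("big",[(50,315),(175,270),(225,420),(100,455)],.035),("small",[(155,55),(232,33),(270,130),(190,155)],.022)):
    P=[at_z("top",(225+x/6-.4,195+y/6-.4),z) for x,y in c]; 
    print(n,[round(1e3*np.linalg.norm(P[i]-P[(i+1)%4]),1) for i in range(4)],np.degrees(np.arctan2(*(P[0]-P[1])[1::-1])),np.degrees(np.arctan2(*(P[3]-P[2])[1::-1])))
# camera above the lid
delta([.472,.12,.24],down(110))
E
```

```text
big [np.float64(51.4), np.float64(61.8), np.float64(49.7), np.float64(58.0)] 113.2809699715267 108.88365128679308
small [np.float64(32.3), np.float64(43.3), np.float64(33.4), np.float64(43.9)] 109.58391300675648 110.90285074339707
shift mm [-409.6 -360.9   -9.2] turn [-0.002  0.001  0.899] deg 51.5
```

```bash
python3 -m crank '[[-29.3,-25.8,-0.7,0,0,0,1],[-29.3,-25.8,-0.7,0,0,0,1],[-29.3,-25.8,-0.7,0,0,0,1],[-29.3,-25.8,-0.7,0,0,0,1],[-29.3,-25.8,-0.7,0,0,0,1],[-29.3,-25.8,-0.7,0,0,0,1],[-29.3,-25.8,-0.7,0,0,0,1],[-29.3,-25.8,-0.7,0,0,0,1],[-29.3,-25.8,-0.7,0,0,0,1],[-29.3,-25.8,-0.7,0,0,0,1]]' 60
python3 -m crank '[[-29.3,-25.8,-0.7,0,0,0,1],[-29.3,-25.8,-0.7,0,0,0,1],[-29.3,-25.8,-0.7,0,0,0,1],[-29.3,-25.8,-0.7,0,0,0,1],[0,0,0,0,0,0.12,1],[0,0,0,0,0,0.12,1],[0,0,0,0,0,0.12,1],[0,0,0,0,0,0.12,1],[0,0,0,0,0,0.12,1],[0,0,0,0,0,0.12,1]]'
python3 -m crank '[[0,0,0,0,0,0.09,1],[0,0,0,0,0,0.09,1],[0,0,0,0,0,0,1],[0,0,0,0,0,0,1],[0,0,0,0,0,0,1],[0,0,0,0,0,0,1],[0,0,0,0,0,0,1],[0,0,0,0,0,0,1],[0,0,0,0,0,0,1],[0,0,0,0,0,0,1]]'
python3 - <<'E'
from h import *
o=ctrl.get_obs();print(o["q"],o["tool_pos"]);im=snap("wrist","w1.png")
E
```

```text
t: 0.93
tool_pos: [0.3945, 0.2532, 0.238]
tool_rot: [-0.504, -3.101, 0.0]
contact_force: [0.3, 0.4, -0.2]
opening: 0.0857
grip_force: 0.0
t: 1.77
tool_pos: [0.4724, 0.1199, 0.2405]
tool_rot: [-1.573, -2.719, 0.001]
contact_force: [0.2, 0.4, 0.4]
opening: 0.0852
grip_force: 0.0
t: 2.6
tool_pos: [0.4727, 0.12, 0.2411]
tool_rot: [1.803, 2.573, 0.0]
contact_force: [-0.0, 0.2, -0.3]
opening: 0.0854
grip_force: 0.0
[ 9.59598679e-02 -2.91127844e-01  1.91153006e+00 -1.60825010e-05
  1.52114966e+00 -2.52296636e-01] [0.47269854 0.12003827 0.24113291]
```

View pics/w1.png

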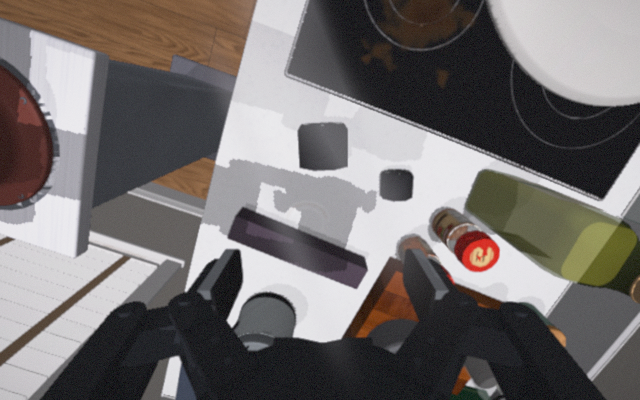

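The wrist view shows the lid at about (323,146), with its dark block square to the image, and the small look-alike at (397,184). I'll fit the octagonal prism to both masks.

```bash
cat >> h.py <<'E'
from scipy.optimize import minimize
def lidpts(c,Rl,h=.026,ap=.030):
    a=np.radians(22.5+45*np.arange(8)); r=ap/np.cos(np.pi/8); P=np.array([[r*np.cos(t),r*np.sin(t),z] for z in(-h,h) for t in a]); return Rl.apply(P)+c
E
cat > fit.py <<'E'
from h import *
from scipy.ndimage import gaussian_filter
def mask(f,seed,win,thr):
    g=cv2.cvtColor(cv2.imread(f),cv2.COLOR_BGR2GRAY); b=(g<thr).astype(np.uint8); x,y=seed
    w=np.zeros_like(b); w[y-win:y+win,x-win:x+win]=1; n,l=cv2.connectedComponents(b*w); return (l==l[y,x]).astype(float)
def hull(n,P,o):
    q=proj(n,P,o); k=16; m=np.zeros((400,640),np.uint8)
    cv2.fillConvexPoly(m,cv2.convexHull((q*k).round().astype(np.int32)),255,cv2.LINE_AA,4); return m/255.
E
python3 - <<'E'
from fit import *
o=ctrl.get_obs()
M=[("top",mask("pics/top0.png",(248,256),22,75)),("wrist",mask("pics/w1.png",(323,146),30,115))]
for n,m in M: print(n,m.sum())
def Rl(yaw):
    a=np.radians(yaw); z=np.array([np.cos(a),np.sin(a),0]); x=np.array([0,0,1.]); return R.from_matrix(np.c_[x,np.cross(z,x),z])
for use in(M,M[:1],M[1:]):
    def cost(v):
        return sum(np.abs(gaussian_filter(m-hull(n,lidpts([v[0]/1e3,v[1]/1e3,.03],Rl(v[2])),o),1)).sum() for n,m in use)
    b=min((minimize(cost,[461,147,y],method="Nelder-Mead",options=dict(initial_simplex=[[461,147,y],[466,147,y],[461,152,y],[461,147,y+8]])) for y in(105,112)),key=lambda r:r.fun); print([n for n,_ in use],b.x,b.fun)
E
```

```text
top 631.0
wrist 2137.0
['top', 'wrist'] [461.38106463 149.14736355 112.51796033] 467.99415789895477
['top'] [460.61070664 147.08817317 120.05500146] 114.37085363650223
['wrist'] [461.9029575  149.67367027 113.06936892] 344.2941176470589
```

```bash
python3 -m crank '[[0,0,0,0,0,0.02,1],[0,0,0,0,-0.112,0,1],[0,0,0,0,-0.112,0,1],[0,0,0,0,-0.112,0,1],[0,0,0,0,-0.112,0,1],[0,0,0,0,-0.112,0,1],[0,0,0,0,-0.112,0,1],[0,0,0,0,-0.113,0,1],[0,0,0,0,0,0,1],[0,0,0,0,0,0,1]]'
python3 - <<'E'
from h import *
o=ctrl.get_obs();print(o["q"]); p,r=rd(); d=r.apply([0,0,1]); x=r.apply([1,0,0]);print(d,x,np.degrees(np.arctan2(x[1],x[0])))
c=np.array([.4615,.1485,.030]); Q=down(111)*R.from_rotvec([0,-np.pi/4,0])
delta(c-d*.06,Q); delta(c+d*.02,Q)
E
```

```text
t: 3.48
tool_pos: [0.4721, 0.1207, 0.2397]
tool_rot: [1.419, 1.987, -0.589]
contact_force: [0.9, 0.1, 0.0]
opening: 0.0853
grip_force: 0.0
[ 0.49947131 -0.16590312  1.94687903 -0.76909059  1.54145866  0.26564524]
[ 0.2266061 -0.668288  -0.7085484] [-0.23125139  0.66975466 -0.70565678] 109.0486544916687
shift mm [169.   -0.4  67.6] turn [-0.028 -0.002 -0.024] deg 2.1
shift mm [169.   -0.4 147.6] turn [-0.028 -0.002 -0.024] deg 2.1
```

```bash
python3 -m crank '[[0,0,0,-0.028,-0.002,-0.024,1],[28.2,0.3,11.2,0,0,0,1],[28.2,0.3,11.2,0,0,0,1],[28.2,0.3,11.2,0,0,0,1],[28.2,0.3,11.2,0,0,0,1],[28.2,0.3,11.2,0,0,0,1],[28.2,0.3,11.2,0,0,0,1],[0,0,0,0,0,0,1],[0,0,0,0,0,0,1],[0,0,0,0,0,0,1]]'
python3 - <<'E'
from h import *
p,r=rd(); d=r.apply([0,0,1])
c=np.array([.4615,.1485,.030]); Q=down(111)*R.from_rotvec([0,-np.pi/4,0])
delta(c-d*.06,Q); delta(c+d*.02,Q)
snap("wrist","w2.png");snap("side","s2.png")
E
```

```text
t: 4.32
tool_pos: [0.4507, 0.1879, 0.0761]
tool_rot: [1.382, 2.0, -0.566]
contact_force: [0.6, 0.2, 0.1]
opening: 0.0854
grip_force: 0.0
shift mm [ 3.9 -4.2  1.3] turn [ 0.003  0.001 -0.006] deg 0.4
shift mm [ 3.9 -4.2 81.3] turn [ 0.003  0.001 -0.006] deg 0.4
```

View pics/w2.png

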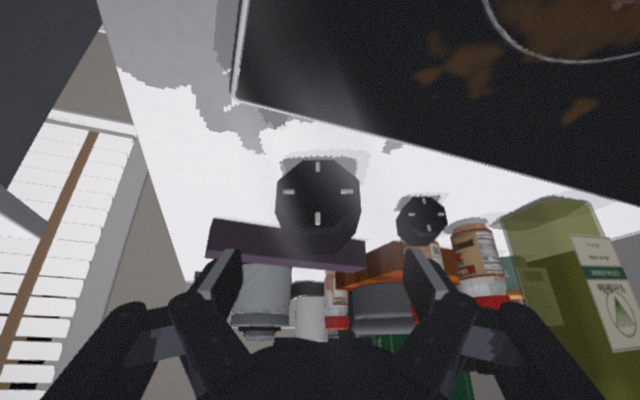

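The wrist view looks at the closed top, face centre about (318,191), with dashes at (317,164), (289,191), (347,191) and (317,219). I'll use that to correct the lateral offset.

```bash
python3 - <<'E'
from h import *
p,r=rd(); a=np.array([np.cos(np.radians(111)),np.sin(np.radians(111)),0])
for c in([.4615,.1485,.03],):
    f=np.array(c)+.026*a; u=np.array([0,0,1.]);v=np.cross(u,a)
    print(proj("wrist",[f,f+.02*u,f-.02*u,f+.02*v,f-.02*v]).round(0).tolist(), r.inv().apply(f-p)*1e3)
    C,w=ray("wrist",(318,191.5)); s=((f-C)@a)/(w@a); X=C+s*w; print("face centre",X,"=> lid c",X-.026*a, "in tool",r.inv().apply(X-p)*1e3)
E
```

```text
[[315.0, 192.0], [314.0, 219.0], [315.0, 168.0], [286.0, 193.0], [343.0, 192.0]] [22.39324573 -4.66450135 43.37640866]
face centre [0.45441346 0.1736295  0.02927973] => lid c [0.46373103 0.14935641 0.02927973] in tool [22.92009393 -2.28028049 43.89375206]
```

```bash
python3 -m crank '[[3.9,-2.8,1,0,0,0,1],[0,0,14,0,0,0,1],[0,0,14,0,0,0,1],[0,0,14,0,0,0,1],[0,0,14,0,0,0,1],[0,0,12,0,0,0,1],[0,0,12,0,0,0,1],[0,0,0,0,0,0,1],[0,0,0,0,0,0,1],[0,0,0,0,0,0,1]]' 40
python3 -m crank '[[0,0,0,0,0,0,-1],[0,0,0,0,0,0,-1],[0,0,0,0,0,0,-1],[0,0,0,0,0,0,-1],[0,0,0,0,0,0,-1],[0,0,0,0,0,0,-1],[0,0,0,0,0,0,-1],[0,0,0,0,0,0,-1],[0,0,0,0,0,0,-1],[0,0,0,0,0,0,-1]]' 40
python3 - <<'E'
from h import *
snap("wrist","w3.png"); p,r=rd();print(r.apply([0,0,1]),r.apply([0,1,0]),ctrl.get_obs()["q"])
E
```

```text
t: 5.25
tool_pos: [0.4666, 0.1363, 0.0144]
tool_rot: [1.38, 2.001, -0.569]
contact_force: [-0.5, 0.3, -0.5]
opening: 0.0857
grip_force: 0.0
t: 6.08
tool_pos: [0.4668, 0.1364, 0.0146]
tool_rot: [1.38, 2.001, -0.568]
contact_force: [-1.1, 3.6, 6.5]
opening: 0.0597
grip_force: 43.4
[ 0.25555701 -0.66070688 -0.70580241] [0.93407904 0.35704412 0.00397979] [ 0.53594936  0.18064102  2.04096626 -0.83474063  1.23027418  0.59311165]
```

View pics/w3.png

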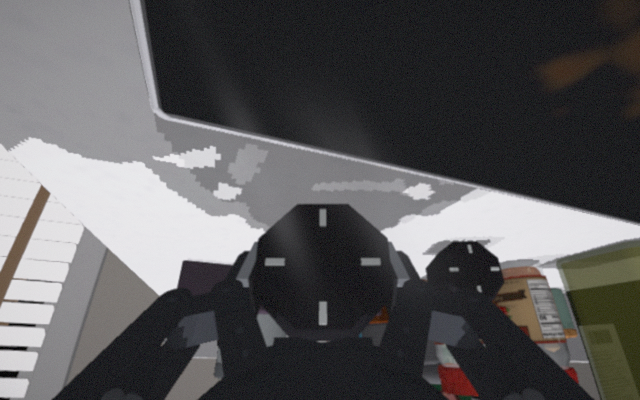

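The grip is firm: opening 59.7 mm, the face centred at (322,264) and its dashes square. Now I'll lift it and turn it by 90 degrees.

```bash
python3 - <<'E'
from h import *
p,r=rd(); X=at_z("wrist",(322,264.5),.03); a=r.apply([1,0,-1]);a/=np.linalg.norm(a);print(a,X,X-.026*a,"c in tool",r.inv().apply(X-.026*a-p)*1e3)
E
python3 -m crank '[[-18,0,-18,0,0,0,-1],[-20,0,-20,0,0,0,-1],[-20,0,-20,0,0,0,-1],[0,0,0,0,0.112,0,-1],[0,0,0,0,0.112,0,-1],[0,0,0,0,0.112,0,-1],[0,0,0,0,0.112,0,-1],[0,0,0,0,0.112,0,-1],[0,0,0,0,0.112,0,-1],[0,0,0,0,0.112,0,-1]]'
python3 -m crank '[[0,0,0,0,0.112,0,-1],[0,0,0,0,0.112,0,-1],[0,0,0,0,0.112,0,-1],[0,0,0,0,0.112,0,-1],[0,0,0,0,0.112,0,-1],[0,0,0,0,0.112,0,-1],[0,0,0,0,0.114,0,-1],[0,0,0,0,0,0,-1],[0,0,0,0,0,0,-1],[0,0,0,0,0,0,-1]]'
python3 - <<'E'
from h import *
snap("side","s3.png"); p,r=rd();print(r.as_matrix(),ctrl.get_obs()["q"])
im=cv2.imread("pics/s3.png")[200:400,200:440];cv2.imwrite("pics/s3c.png",cv2.resize(im,None,fx=2.5,fy=2.5))
E
```

```text
[-0.35703952  0.93408747 -0.00183506] [0.45387923 0.17165377 0.03      ] [0.46316226 0.14736749 0.03004771] c in tool [ -2.85772858   0.61679008 -19.07860671]
t: 6.97
tool_pos: [0.4659, 0.1362, 0.0962]
tool_rot: [1.781, 2.587, 0.008]
contact_force: [-0.2, -0.5, -1.0]
opening: 0.0595
grip_force: 43.3
t: 7.8
tool_pos: [0.4657, 0.1362, 0.0956]
tool_rot: [-1.382, -2.009, -0.572]
contact_force: [0.8, -0.1, -0.0]
opening: 0.0596
grip_force: 43.4
[[-0.25609846  0.93390029 -0.24948713]
 [ 0.66241988  0.35751807  0.65831659]
 [ 0.70399822  0.00332863 -0.71019394]] [-0.22692031  0.08664638  1.96734609  0.62536102  1.58724402 -0.74791413]
```

View pics/s3c.png

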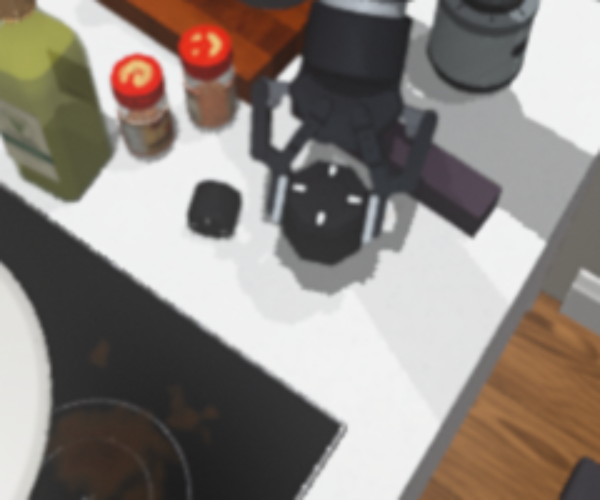

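```bash
python3 -m crank '[[-13.7,0,13.9,0,0,0,-1],[-13.7,0,13.9,0,0,0,-1],[-13.7,0,13.9,0,0,0,-1],[-13.7,0,13.9,0,0,0,-1],[-0.6,0,0.6,0,0,0,-1],[-0.6,0,0.6,0,0,0,-1],[0,0,0,0,0,0,-1],[0,0,0,0,0,0,-1],[0,0,0,0,0,0,-1],[0,0,0,0,0,0,-1]]'
```

```text
t: 8.68
tool_pos: [0.4668, 0.1364, 0.0172]
tool_rot: [-1.381, -2.01, -0.575]
contact_force: [0.0, 0.3, -0.6]
opening: 0.0598
grip_force: 43.4
```

```bash
python3 -m crank '[[-0.5,0,0.5,0,0,0,-1],[-0.5,0,0.5,0,0,0,-1],[-0.5,0,0.5,0,0,0,-1],[-0.35,0,0.35,0,0,0,-1],[0,0,0,0,0,0,-1],[0,0,0,0,0,0,-1],[0,0,0,0,0,0,-1],[0,0,0,0,0,0,-1],[0,0,0,0,0,0,-1],[0,0,0,0,0,0,-1]]'
```

```text
t: 9.52
tool_pos: [0.466, 0.1365, 0.0135]
tool_rot: [-1.381, -2.008, -0.573]
contact_force: [0.1, -0.5, -0.9]
opening: 0.0597
grip_force: 43.4
```

```bash
python3 -m crank '[[-0.5,0,0.5,0,0,0,-1],[0,0,0,0,0,0,-1],[0,0,0,0,0,0,-1],[0,0,0,0,0,0,-1],[0,0,0,0,0,0,-1],[0,0,0,0,0,0,-1],[0,0,0,0,0,0,-1],[0,0,0,0,0,0,-1],[0,0,0,0,0,0,-1],[0,0,0,0,0,0,-1]]'
```

```text
t: 10.35
tool_pos: [0.4661, 0.1365, 0.0128]
tool_rot: [-1.381, -2.008, -0.573]
contact_force: [0.3, -0.2, -0.9]
opening: 0.0596
grip_force: 43.4
```

```bash
python3 -m crank '[[-0.5,0,0.5,0,0,0,-1],[0,0,0,0,0,0,-1],[-0.5,0,0.5,0,0,0,-1],[0,0,0,0,0,0,-1],[0,0,0,0,0,0,-1],[0,0,0,0,0,0,-1],[0,0,0,0,0,0,-1],[0,0,0,0,0,0,-1],[0,0,0,0,0,0,-1],[0,0,0,0,0,0,-1]]'
```

```text
t: 11.18
tool_pos: [0.4662, 0.1365, 0.0122]
tool_rot: [-1.38, -2.008, -0.574]
contact_force: [-1.0, -1.4, 4.9]
opening: 0.0593
grip_force: 43.9
```

Contact at 5 N. I'll release and back out.

```bash
python3 -m crank '[[0,0,0,0,0,0,1],[0,0,0,0,0,0,1],[0,0,0,0,0,0,1],[0,0,0,0,0,0,1],[0,0,0,0,0,0,1],[0,0,0,0,0,0,1],[0,0,-4,0,0,0,1],[0,0,-12,0,0,0,1],[0,0,-20,0,0,0,1],[0,0,-20,0,0,0,1]]'
python3 -m crank '[[0,0,-28,0,0,0,1],[0,0,-28,0,0,0,1],[0,0,-28,0,0,0,1],[0,0,0,0,-0.112,0,1],[0,0,0,0,-0.112,0,1],[0,0,0,0,-0.112,0,1],[0,0,0,0,-0.112,0,1],[0,0,0,0,-0.112,0,1],[0,0,0,0,-0.112,0,1],[0,0,0,0,-0.112,0,1]]'
python3 - <<'E'
from h import *
snap("wrist","w4.png"); snap("top","t4.png");o=ctrl.get_obs();print(o["tool_pos"],o["q"],rd()[1].as_matrix())
E
```

```text
t: 12.02
tool_pos: [0.4799, 0.0988, 0.0519]
tool_rot: [-1.381, -2.008, -0.573]
contact_force: [1.1, 0.5, -0.9]
opening: 0.0852
grip_force: 0.0
t: 12.85
tool_pos: [0.5022, 0.0433, 0.113]
tool_rot: [1.778, 2.578, 0.001]
contact_force: [-0.5, -0.0, -0.5]
opening: 0.0857
grip_force: 0.0
[0.50062753 0.04584129 0.1120289 ] [-5.66082792e-02 -1.41275014e-01  2.00660066e+00 -4.02960528e-04
  1.27120380e+00 -4.24738844e-01] [[-3.59975786e-01  9.32948069e-01  5.03331139e-03]
 [ 9.32958461e-01  3.59983416e-01 -6.70860922e-04]
 [-2.43778703e-03  4.45437676e-03 -9.99987108e-01]]
```

View pics/w4.png

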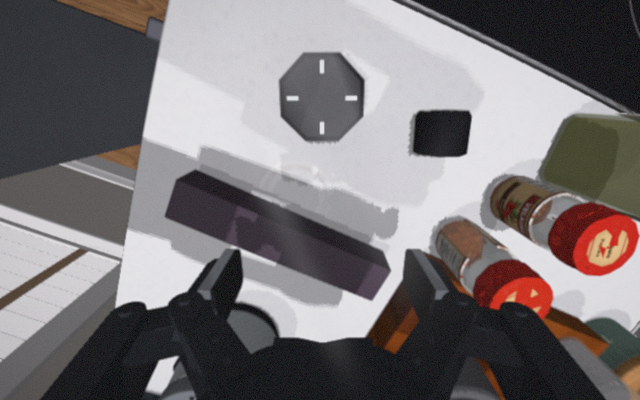

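The lid stands upright, top centre (322,97.5), with its dashes parallel to the tool axes. Next I'll locate it and take it from above.

```bash
python3 - <<'E'
from h import *
P=at_z("wrist",(322,97.5),.052);print(P)
d=[at_z("wrist",q,.052) for q in[(321.5,67),(321.5,128),(292,98.5),(351,98.5)]]
print("dash dirs",np.degrees(np.arctan2(*(d[0]-d[1])[1::-1])),np.degrees(np.arctan2(*(d[3]-d[2])[1::-1])),np.linalg.norm(d[0]-d[1]))
delta([P[0],P[1],.085],down(111)); delta([P[0],P[1],.015],down(111))
E
```

```text
[0.47093747 0.12480507 0.052     ]
dash dirs 111.05536674952232 21.114987070108672 0.0395408115148137
shift mm [84.4  0.6 26.8] turn [0.004 0.002 0.002] deg 0.3
shift mm [84.6  0.3 96.8] turn [0.004 0.002 0.002] deg 0.3
```

```bash
python3 -m crank '[[27.8,0.2,6,0,0,0,1],[27.8,0.2,6,0,0,0,1],[27.8,0.2,6,0,0,0,1],[0,0,16,0.004,0.002,0,1],[0,0,18,0,0,0,1],[0,0,18,0,0,0,1],[0,0,18,0,0,0,1],[0,0,9,0,0,0,1],[0,0,0,0,0,0,1],[0,0,0,0,0,0,1]]'
python3 -m crank '[[0,0,0,0,0,0,-1],[0,0,0,0,0,0,-1],[0,0,0,0,0,0,-1],[0,0,0,0,0,0,-1],[0,0,0,0,0,0,-1],[0,0,0,0,0,0,-1],[0,0,0,0,0,0,-1],[0,0,0,0,0,0,-1],[0,0,0,0,0,0,-1],[0,0,0,0,0,0,-1]]' 70
python3 - <<'E'
from h import *
o=ctrl.get_obs();print(o["q"]);print(rd()[1].as_matrix().round(3));delta([.37,-.185,.25],down(21))
E
```

```text
t: 13.78
tool_pos: [0.472, 0.1217, 0.0136]
tool_rot: [-1.782, -2.584, 0.001]
contact_force: [0.5, -0.0, -0.1]
opening: 0.0855
grip_force: 0.0
t: 14.62
tool_pos: [0.4734, 0.1224, 0.0153]
tool_rot: [1.781, 2.587, 0.002]
contact_force: [0.8, -1.2, 6.3]
opening: 0.059
grip_force: 76.1
[ 1.00418876e-01 -2.78005283e-02  2.08440011e+00  4.80593859e-04
  1.08322406e+00 -2.64708393e-01]
[[-0.357  0.934  0.002]
 [ 0.934  0.357  0.001]
 [-0.     0.002 -1.   ]]
shift mm [-250.3 -205.9 -235. ] turn [ 1.000e-03 -1.000e-03  1.569e+00] deg 89.9
```

```bash
python3 -m crank '[[0,0,-15,0,0,0,-1],[0,0,-38,0,0,0,-1],[0,0,-38,0,0,0,-1],[0,0,-38,0,0,0,-1],[-27.8,-22.9,-12,0,0,0,-1],[-27.8,-22.9,-12,0,0,0,-1],[-27.8,-22.9,-12,0,0,0,-1],[-27.8,-22.9,-12,0,0,0,-1],[-27.8,-22.9,-12,0,0,0,-1],[-27.8,-22.9,-12,0,0,0,-1]]'
python3 -m crank '[[-27.8,-22.9,-12,0,0,0,-1],[-27.8,-22.9,-12,0,0,0,-1],[-27.8,-22.9,-12,0,0,0,-1],[0,0,0,0,0,0.122,-1],[0,0,0,0,0,0.122,-1],[0,0,0,0,0,0.122,-1],[0,0,0,0,0,0.122,-1],[0,0,0,0,0,0.122,-1],[0,0,0,0,0,0.122,-1],[0,0,0,0,0,0.122,-1]]'
python3 -m crank '[[0,0,0,0,0,0.122,-1],[0,0,0,0,0,0.122,-1],[0,0,0,0,0,0.122,-1],[0,0,0,0,0,0.122,-1],[0,0,0,0,0,0.122,-1],[0,0,0,0,0,0.105,-1],[0,0,0,0,0,0,-1],[0,0,0,0,0,0,-1],[0,0,0,0,0,0,-1],[0,0,0,0,0,0,-1]]'
python3 - <<'E'
from h import *
snap("wrist","w5.png"); print(ctrl.get_obs()["q"],proj("wrist",[.4686,-.147,.105]))
E
```

```text
t: 15.45
tool_pos: [0.4021, -0.0837, 0.2149]
tool_rot: [-1.78, -2.587, 0.0]
contact_force: [1.7, -0.8, -0.5]
opening: 0.059
grip_force: 75.6
t: 16.28
tool_pos: [0.3686, -0.1848, 0.2501]
tool_rot: [-2.696, -1.608, 0.002]
contact_force: [-0.2, 0.4, -1.0]
opening: 0.059
grip_force: 75.5
t: 17.12
tool_pos: [0.3688, -0.185, 0.2504]
tool_rot: [-3.088, -0.575, 0.002]
contact_force: [0.9, 0.3, -0.4]
opening: 0.0592
grip_force: 75.5
[-6.45433067e-01 -5.03065330e-01  2.05074179e+00 -4.73693893e-04
  1.59546195e+00  5.57529284e-01] [[323.20813838  75.55107646]]
```

View pics/w5.png

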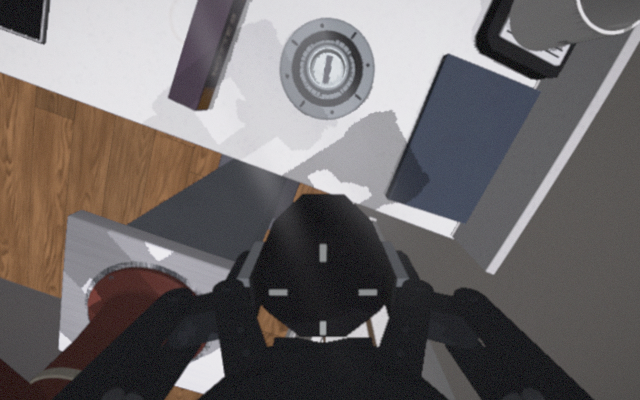

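The wrist view shows the grinder shoulder at about (327,68) with marks round the rim, and the lid held with its dashes at (323,253), (278,292.5), (368,292.5) and (323,328). I'll rectify the shoulder plane and read the marks from a polar profile.

```bash
cat > pol.py <<'E'
from h import *
def ortho(f,n,c,z,half=.06,px=400,o=None):
    g=np.linspace(-half,half,px); X,Y=np.meshgrid(c[0]+g,c[1]-g)  # col=+x, row=-y
    q=proj(n,np.c_[X.ravel(),Y.ravel(),np.full(X.size,z)],o).astype(np.float32).reshape(px,px,2)
    return cv2.remap(cv2.imread(f),q[...,0],q[...,1],cv2.INTER_CUBIC)
E
python3 - <<'E'
from pol import *
o=ctrl.get_obs()
# shoulder outline -> centre: gradient along radial lines at 46.5mm
im=ortho("pics/w5.png","wrist",(.4686,-.147),.105,o=o); cv2.imwrite("pics/o5.png",im)
g=cv2.cvtColor(im,cv2.COLOR_BGR2GRAY).astype(float)
from scipy.ndimage import map_coordinates as mc
c=np.array([0,0.]);th=np.radians(np.arange(0,360,2))
S=lambda c,r,t:mc(g,[199.5-(c[1]+r*np.sin(t))*399/120,199.5+(c[0]+r*np.cos(t))*399/120],order=1)
res=[]
for cx in np.arange(-8,8.1,.5):
  for cy in np.arange(-8,8.1,.5):
    res.append((np.median(S((cx,cy),48.,th)-S((cx,cy),45.,th)),cx,cy))
res.sort();print(res[-5:]); c=np.mean([r[1:] for r in res[-5:]],0);print("centre",c)
t=np.radians(np.arange(0,360,3))
for r in(35,37,39,41,43):
    v=S(c,r,t); lo=np.where(v<np.median(v)-18)[0]; print(r,int(np.median(v)),[(int(i*3),int(v[i])) for i in lo])
p,r=rd()
L=[at_z("wrist",q,z) for z in(.25+.037,) for q in[(323,253),(323,328.5),(278,292.5),(368,292.5)]]
print([(r.inv().apply(x-p)*1e3).round(1).tolist() for x in L])
E
```

```text
[(np.float64(51.76422894934437), np.float64(4.5), np.float64(-1.5)), (np.float64(52.98467828564044), np.float64(7.0), np.float64(-2.5)), (np.float64(53.65815947312893), np.float64(4.0), np.float64(-1.5)), (np.float64(54.007369154877196), np.float64(3.5), np.float64(-1.5)), (np.float64(55.1834291876378), np.float64(3.0), np.float64(-1.5))]
centre [ 4.4 -1.7]
35 150 [(0, 95), (3, 94), (6, 93), (9, 94), (12, 93), (15, 99), (18, 109), (21, 105), (24, 118), (27, 125), (30, 126), (33, 124), (36, 127), (42, 130), (45, 127), (57, 130), (159, 131), (162, 111), (255, 96), (306, 128), (309, 131), (315, 124), (318, 126), (321, 131), (324, 130), (327, 125), (330, 114), (333, 111), (336, 103), (339, 96), (342, 86), (345, 88), (348, 99), (351, 91), (354, 89), (357, 94)]
37 154 [(72, 128), (114, 134), (117, 112), (159, 134), (162, 102), (207, 127), (210, 112), (255, 88), (300, 126), (342, 108), (345, 114)]
39 153 [(27, 110), (69, 134), (72, 125), (114, 128), (117, 118), (162, 106), (255, 88), (300, 68), (303, 129), (342, 92), (345, 107)]
41 152 [(27, 126), (72, 123), (162, 127), (255, 115), (342, 99), (345, 114)]
43 146 [(342, 119)]
[[20.9, 0.1, -36.5], [-19.4, 0.1, -36.5], [0.9, -20.0, -36.5], [0.9, 20.2, -36.5]]
```

Four long dashes at about 72, 162, 253 and 343 degrees, and dots at about 27, 117, 208 and 300. So the grinder axes are at about 73 degrees (mod 90), and the lid must go on at about 29 degrees. The lid in hand is centred to within 1 mm. Now to refine the grinder centre.

```bash
cat > marks.py <<'E'
from pol import *
from scipy.optimize import least_squares
def marks(f,o,c0=(.4735,-.1485),zoom=800):
    im=ortho(f,"wrist",c0,.105,half=.05,px=zoom,o=o); g=cv2.cvtColor(im,cv2.COLOR_BGR2GRAY).astype(float)
    g=cv2.GaussianBlur(g,(0,0),3); bg=cv2.medianBlur(g.astype(np.uint8),101).astype(float); D=np.clip(bg-g-12,0,None)
    k=100/(zoom-1); yy,xx=np.mgrid[:zoom,:zoom]; X=(xx*k-50); Y=50-yy*k; out=[]
    for i in range(8):
        a=np.radians((73,119)[i%2]+90*(i//2)); P=np.array([39*np.cos(a),39*np.sin(a)])
        for _ in range(8):
            w=D*((X-P[0])**2+(Y-P[1])**2<(5 if _<4 else 4)**2); 
            if w.sum()<1: break
            P=np.array([(w*X).sum(),(w*Y).sum()])/w.sum()
        out.append(P)
    out=np.array(out); A=np.radians([(0,46)[i%2]+90*(i//2) for i in range(8)])
    def res(v):
        r=np.where(np.arange(8)%2==0,v[3],v[4]); return (out-np.c_[v[0]+r*np.cos(A+v[2]),v[1]+r*np.sin(A+v[2])]).ravel()
    s=least_squares(res,[0,0,np.radians(73),39,38],loss="soft_l1")
    print("centre",np.array(c0)*1e3+s.x[:2],"ang",np.degrees(s.x[2]),"r",s.x[3:],"resid",np.abs(res(s.x)).reshape(8,2).max(1).round(1)); return s.x
E
python3 - <<'E'
from marks import *
o=ctrl.get_obs(); marks("pics/w5.png",o)
P=[]
for i in range(3): o=ctrl.get_obs();P.append(o["tool_pos"]);snap("wrist",f"w6{i}.png");marks(f"pics/w6{i}.png",o)
print(np.std(P,0)*1e3,np.mean(P,0))
# top/side: outline of the body top vs dashes: neck top centre seen in both
print("tri",proj("top",[[.4735,-.1485,.105],[.4735,-.1485,.125]]),proj("side",[[.4735,-.1485,.105],[.4735,-.1485,.125]]))
E
```

```text
centre [ 474.36906752 -148.43215952] ang 72.42426426955585 r [38.90496381 38.39732801] resid [0.1 0.  0.  0.  0.2 0.1 0.1 0. ]
centre [ 474.28692423 -148.39670596] ang 72.45112491798014 r [38.89313486 38.38820449] resid [0.1 0.1 0.  0.  0.1 0.1 0.1 0.1]
centre [ 474.29857304 -148.38418513] ang 72.45234037585469 r [38.90667111 38.38037417] resid [0.1 0.1 0.  0.1 0.1 0.2 0.1 0.1]
centre [ 474.26550933 -148.40485875] ang 72.44727428186768 r [38.93753267 38.39178653] resid [0.1 0.1 0.  0.1 0.1 0.1 0.1 0. ]
[0.00740992 0.02158007 0.01918446] [ 0.36884915 -0.18505078  0.25052314]
tri [[378.36085019 254.46427009]
 [379.63289222 253.67426154]] [[395.72580402 193.93139699]
 [397.11817689 187.92096991]]
```

The residuals are about 0.1 mm, so the marks are well resolved. One more view at a different yaw will cancel any hand-eye bias.

```bash
python3 -m crank '[[12.2,29.7,0,0,0,0,-1],[12.2,29.7,0,0,0,0,-1],[12.2,29.7,0,0,0,0,-1],[0,0,0,0,0,-0.122,-1],[0,0,0,0,0,-0.122,-1],[0,0,0,0,0,-0.122,-1],[0,0,0,0,0,-0.122,-1],[0,0,0,0,0,-0.122,-1],[0,0,0,0,0,-0.122,-1],[0,0,0,0,0,-0.122,-1]]'
python3 -m crank '[[0,0,0,0,0,0,-1],[0,0,0,0,0,0,-1],[0,0,0,0,0,0,-1],[0,0,0,0,0,0,-1],[0,0,0,0,0,0,-1],[0,0,0,0,0,0,-1],[0,0,0,0,0,0,-1],[0,0,0,0,0,0,-1],[0,0,0,0,0,0,-1],[0,0,0,0,0,0,-1]]'
python3 - <<'E'
from marks import *
o=ctrl.get_obs();snap("wrist","w7.png");marks("pics/w7.png",o);x=rd(o)[1].apply([1,0,0]);print(np.degrees(np.arctan2(x[1],x[0])),o["tool_pos"],o["grip_force"])
E
```

```text
t: 18.15
tool_pos: [0.435, -0.2552, 0.2503]
tool_rot: [-2.567, -1.808, 0.002]
contact_force: [-0.0, -0.8, -0.7]
opening: 0.0586
grip_force: 75.6
t: 18.98
tool_pos: [0.435, -0.2552, 0.2504]
tool_rot: [-2.574, -1.8, 0.001]
contact_force: [0.9, -0.1, -0.8]
opening: 0.0592
grip_force: 75.6
centre [ 474.27075046 -148.34525371] ang 72.4585245920267 r [38.9545431  38.43978765] resid [0.2 0.1 0.2 0.1 0.4 0.1 0.2 0.1]
69.92582092407176 [ 0.43498083 -0.25516897  0.25044447] 75.61077117919922
```

The two views agree to 0.1 mm: centre (474.3, -148.4), axes at 72.45 degrees. The target tool yaw is 28.45 degrees.

```bash
python3 - <<'E'
from h import *
delta([.4736,-.1488,.165],down(28.45))
E
```

```text
shift mm [ 1.131e+02 -1.000e-01  8.540e+01] turn [-0.001  0.001  0.724] deg 41.5
```

```bash
python3 -m crank '[[37.7,0,0,0,0,0,-1],[37.7,0,0,0,0,0,-1],[37.7,0,0,0,0,0,-1],[0,0,14.2,0,0,0.1207,-1],[0,0,14.2,0,0,0.1207,-1],[0,0,14.2,0,0,0.1207,-1],[0,0,14.2,0,0,0.1207,-1],[0,0,14.2,0,0,0.1207,-1],[0,0,14.4,0,0,0.1207,-1],[0,0,0,0,0,0,-1]]' 90
python3 -m crank '[[0,0,0,0,0,0,-1],[0,0,0,0,0,0,-1],[0,0,0,0,0,0,-1],[0,0,0,0,0,0,-1],[0,0,0,0,0,0,-1],[0,0,0,0,0,0,-1],[0,0,0,0,0,0,-1],[0,0,0,0,0,0,-1],[0,0,0,0,0,0,-1],[0,0,0,0,0,0,-1]]'
python3 - <<'E'
from h import *
delta([.4736,-.1488,.129],down(28.45))
E
```

```text
t: 19.87
tool_pos: [0.4718, -0.1479, 0.1616]
tool_rot: [-3.042, -0.768, 0.009]
contact_force: [-1.0, 1.3, -2.2]
opening: 0.0584
grip_force: 101.0
t: 20.7
tool_pos: [0.4736, -0.1489, 0.165]
tool_rot: [-3.044, -0.772, 0.002]
contact_force: [-0.6, 0.1, -0.6]
opening: 0.0586
grip_force: 101.0
shift mm [ 0.1 -0.  36. ] turn [-0.001  0.001 -0.   ] deg 0.1
```

Spot on. I'll lower the lid to just above the seal.

```bash
python3 -m crank '[[0,0,6,0,0,0,-1],[0,0,6,0,0,0,-1],[0,0,6,0,0,0,-1],[0,0,5,0,0,0,-1],[0,0,5,0,0,0,-1],[0,0,4,0,0,0,-1],[0,0,4,0,0,0,-1],[0,0,0,0,0,0,-1],[0,0,0,0,0,0,-1],[0,0,0,0,0,0,-1]]'
```

```text
t: 21.53
tool_pos: [0.4738, -0.149, 0.1293]
tool_rot: [-3.045, -0.772, 0.001]
contact_force: [-0.5, -0.4, -1.0]
opening: 0.0588
grip_force: 101.0
```

The rim is at about 9 mm with no force, below the 12 mm hang-up height, so the lugs have passed. Pressing now.

```bash
python3 -m crank '[[0,0,1.5,0,0,0,-1],[0,0,1.5,0,0,0,-1],[0,0,1.5,0,0,0,-1],[0,0,1.5,0,0,0,-1],[0,0,1,0,0,0,-1],[0,0,1,0,0,0,-1],[0,0,0,0,0,0,-1],[0,0,0,0,0,0,-1],[0,0,0,0,0,0,-1],[0,0,0,0,0,0,-1]]'
```

```text
t: 22.37
tool_pos: [0.4741, -0.1491, 0.1228]
tool_rot: [-3.045, -0.772, 0.001]
contact_force: [-3.9, 2.1, 8.2]
opening: 0.0584
grip_force: 101.9
```

```bash
python3 -m crank '[[0,0,0.8,0,0,0,-1],[0,0,0.8,0,0,0,-1],[0,0,0.4,0,0,0,-1],[0,0,0,0,0,0,-1],[0,0,0,0,0,0,-1],[0,0,0,0,0,0,-1],[0,0,0,0,0,0,-1],[0,0,0,0,0,0,-1],[0,0,0,0,0,0,-1],[0,0,0,0,0,0,-1]]'
```

```text
t: 23.2
tool_pos: [0.4741, -0.1491, 0.1213]
tool_rot: [-3.045, -0.772, 0.001]
contact_force: [-5.5, 0.6, 11.0]
opening: 0.0585
grip_force: 102.1
```

```bash
python3 -m crank '[[-0.4,-0.3,0.5,0,0,0,-1],[0,0,0,0,0,0,-1],[0,0,0,0,0,0.08,-1],[0,0,0,0,0,0.08,-1],[0,0,0,0,0,0.08,-1],[0,0,0,0,0,0.08,-1],[0,0,0,0,0,0.08,-1],[0,0,0,0,0,0,-1],[0,0,0,0,0,0,-1],[0,0,0,0,0,0,-1]]'
python3 -c "
from h import *
o=ctrl.get_obs();print(o['contact_force'],o['wrist_torque'],o['tool_pos']);delta([.474,-.149,.121],down(28.45-46))"
```

```text
t: 24.03
tool_pos: [0.4748, -0.1497, 0.1215]
tool_rot: [3.136, 0.15, 0.004]
contact_force: [-1.9, -0.1, 11.0]
opening: 0.0586
grip_force: 102.5
[-1.86583795 -0.12695811 10.99618906] [ 0.09658354  0.38652229 -0.15818401] [ 0.47476071 -0.14969998  0.1215113 ]
shift mm [-0.7 -0.8  0.5] turn [ 0.001 -0.003  0.402] deg 23.0
```

```bash
python3 -m crank '[[-0.3,-0.3,0.4,0,0,0,-1],[0,0,0,0,0,0.08,-1],[0,0,0,0,0,0.08,-1],[0,0,0,0,0,0.08,-1],[0,0,0,0,0,0.08,-1],[0,0,0,0,0,0.07,-1],[0,0,0,0,0,0,-1],[0,0,0,0,0,0,-1],[0,0,0,0,0,0,-1],[0,0,0,0,0,0,-1]]'
python3 -c "
from h import *
o=ctrl.get_obs();print(o['contact_force'],o['wrist_torque'],o['tool_pos']);delta([.474,-.149,.121],down(28.45-46))"
```

```text
t: 24.87
tool_pos: [0.4743, -0.1497, 0.1212]
tool_rot: [3.106, -0.46, 0.004]
contact_force: [-2.9, 0.1, 10.7]
opening: 0.0589
grip_force: 102.5
[-2.90424255  0.09634545 10.74954739] [-0.00892521  0.53025813 -0.11953526] [ 0.47432144 -0.14974923  0.12124965]
shift mm [-0.5 -0.6  0.2] turn [ 0.002 -0.003  0.012] deg 0.7
```

```bash
python3 -m crank '[[0,0,0,0,0,0.02,-1],[0,0,0,0,0,0.02,-1],[0,0,0,0,0,0.02,-1],[0,0,0,0,0,0,-1],[0,0,0,0,0,0,-1],[0,0,0,0,0,0,-1],[0,0,0,0,0,0,-1],[0,0,0,0,0,0,-1],[0,0,0,0,0,0,-1],[0,0,0,0,0,0,-1]]'
python3 -c "
from h import *
o=ctrl.get_obs();print(o['contact_force'],o['wrist_torque'],o['tool_pos']);delta([.474,-.149,.121],down(28.45-46))"
```

```text
t: 25.7
tool_pos: [0.4738, -0.1493, 0.1212]
tool_rot: [3.092, -0.55, 0.001]
contact_force: [-5.0, 1.4, 12.9]
opening: 0.0588
grip_force: 102.7
[-4.99466734  1.3634081  12.86218434] [0.21223978 0.79528015 0.38432832] [ 0.47383901 -0.14925187  0.1211596 ]
shift mm [ 0.1 -0.3  0.2] turn [ 0.001 -0.001 -0.046] deg 2.6
```

```bash
python3 -m crank '[[0,0,0,0,0,0.02,-1],[0,0,0,0,0,0.02,-1],[0,0,0,0,0,0,-1],[0,0,0,0,0,0,-1],[0,0,0,0,0,0,-1],[0,0,0,0,0,0,-1],[0,0,0,0,0,0,-1],[0,0,0,0,0,0,-1],[0,0,0,0,0,0,-1],[0,0,0,0,0,0,-1]]'
python3 -c "
from h import *
o=ctrl.get_obs();print(o['contact_force'],o['wrist_torque'],o['tool_pos']);delta([.474,-.149,.121],down(28.45-46))
snap('wrist','w8.png')"
```

```text
t: 26.53
tool_pos: [0.4737, -0.1491, 0.1212]
tool_rot: [3.081, -0.607, 0.0]
contact_force: [-5.0, 1.2, 13.3]
opening: 0.0586
grip_force: 102.8
[-5.00767498  1.23467447 13.2580996 ] [0.29763073 0.83612863 1.42503362] [ 0.47372866 -0.14911962  0.12115501]
shift mm [ 0.2 -0.2  0.2] turn [ 0.002 -0.001 -0.083] deg 4.7
```

The stop is felt clearly, at 1.4 N m. I'll ease the wind-up, let the lid rise into the notches, then release.

```bash
python3 -m crank '[[0,0,0,0,0,-0.03,-1],[0,0,0,0,0,0,-1],[0,0,-0.8,0,0,0,-1],[0,0,-0.8,0,0,0,-1],[0,0,-0.8,0,0,0,-1],[0,0,-0.8,0,0,0,-1],[0,0,0,0,0,0,-1],[0,0,0,0,0,0,-1],[0,0,0,0,0,0,-1],[0,0,0,0,0,0,-1]]'
python3 -c "
from h import *
o=ctrl.get_obs();print(o['contact_force'],o['wrist_torque'],o['tool_pos'])"
```

```text
t: 27.42
tool_pos: [0.4735, -0.1489, 0.1218]
tool_rot: [3.089, -0.568, 0.001]
contact_force: [5.0, -2.1, 2.1]
opening: 0.0586
grip_force: 101.3
[ 4.99639248 -2.12768575  2.0625402 ] [-0.40888197 -0.72732705  0.62481259] [ 0.47350266 -0.1489109   0.12178612]
```

```bash
cat > dash.py <<'E'
from marks import *
def dashes(f,o,z):
    p,r=rd(o); c0=p+r.apply([.0008,0,0]); im=ortho(f,"wrist",c0[:2],z,half=.03,px=600,o=o)
    g=im.min(2); m=((g>150)).astype(np.uint8); n,l,s,c=cv2.connectedComponentsWithStats(m)
    k=60/599; out=[]
    for i in range(1,n):
        X,Y=c[i][0]*k-30,30-c[i][1]*k; R_=np.hypot(X,Y)
        if 15<R_<25 and 8<s[i,4]*k*k*1<30: out.append((round(X,1),round(Y,1),round(R_,1),round(np.degrees(np.arctan2(Y,X)),1),round(s[i,4]*k*k,1)))
    x=r.apply([1,0,0]);print(f,"tool yaw",np.degrees(np.arctan2(x[1],x[0])).round(1),out); return im
E
python3 - <<'E'
from dash import *
o=ctrl.get_obs();snap("wrist","w9.png")
a=dashes("pics/w9.png",o,.105+.002+.052)
o["tool_pos"]=np.array([.4737,-.1491,.1212]);o["tool_rot"]=np.array([3.081,-.607,0]);dashes("pics/w8.png",o,.158)
b=ortho("pics/w9.png","wrist",(.4743,-.1484),.105,half=.06,px=450,o=ctrl.get_obs())
w=cv2.imread("pics/w9.png")[200:400,200:440]
cv2.imwrite("pics/m9.png",np.hstack([cv2.resize(a,(400,400)),cv2.resize(w,(400,333))[:333] if 0 else cv2.resize(w,(400,400))]))
E
```

```text
pics/w9.png tool yaw -20.8 []
pics/w8.png tool yaw -22.3 []
```

```bash
sed -i 's/g>150/g>TH/; s/def dashes(f,o,z):/def dashes(f,o,z,TH=90):/; s/8<s\[i,4\]/5<s[i,4]/' dash.py; python3 - <<'E'
from dash import *
o=ctrl.get_obs()
for th in(70,90,110,130): a=dashes("pics/w9.png",o,.159,th)
print(np.percentile(a.min(2),[5,50,95,99,100]))
o["tool_pos"]=np.array([.4737,-.1491,.1212]);o["tool_rot"]=np.array([3.081,-.607,0]);dashes("pics/w8.png",o,.158)
o["tool_pos"]=np.array([.36885,-.18505,.2505]);o["tool_rot"]=np.array([-3.088,-.575,.002]);dashes("pics/w5.png",o,.2505+.0367)
E
```

```text
pics/w9.png tool yaw -20.8 [(np.float64(7.9), np.float64(18.9), np.float64(20.5), np.float64(67.3), np.float64(29.5)), (np.float64(-17.7), np.float64(7.4), np.float64(19.2), np.float64(157.3), np.float64(27.2)), (np.float64(19.3), np.float64(-6.6), np.float64(20.4), np.float64(-19.0), np.float64(27.6)), (np.float64(-6.2), np.float64(-18.2), np.float64(19.2), np.float64(-108.8), np.float64(29.6))]
pics/w9.png tool yaw -20.8 [(np.float64(7.9), np.float64(18.9), np.float64(20.5), np.float64(67.4), np.float64(25.5)), (np.float64(-17.7), np.float64(7.4), np.float64(19.2), np.float64(157.3), np.float64(23.1)), (np.float64(19.3), np.float64(-6.6), np.float64(20.4), np.float64(-19.0), np.float64(24.0)), (np.float64(-6.2), np.float64(-18.2), np.float64(19.2), np.float64(-108.9), np.float64(25.6))]
pics/w9.png tool yaw -20.8 [(np.float64(7.9), np.float64(18.9), np.float64(20.5), np.float64(67.4), np.float64(21.5)), (np.float64(-17.7), np.float64(7.4), np.float64(19.2), np.float64(157.3), np.float64(19.0)), (np.float64(19.3), np.float64(-6.6), np.float64(20.4), np.float64(-19.0), np.float64(20.
[... 625 characters left out ...]
, np.float64(25.6)), (np.float64(-17.9), np.float64(8.1), np.float64(19.7), np.float64(155.7), np.float64(24.0)), (np.float64(19.0), np.float64(-7.0), np.float64(20.2), np.float64(-20.3), np.float64(24.4)), (np.float64(-6.9), np.float64(-18.0), np.float64(19.3), np.float64(-110.9), np.float64(27.3))]
pics/w5.png tool yaw 21.1 [(np.float64(-7.2), np.float64(19.3), np.float64(20.6), np.float64(110.3), np.float64(25.9)), (np.float64(18.6), np.float64(7.8), np.float64(20.2), np.float64(22.8), np.float64(24.3)), (np.float64(-18.7), np.float64(-6.6), np.float64(19.8), np.float64(-160.7), np.float64(26.5)), (np.float64(7.3), np.float64(-18.0), np.float64(19.4), np.float64(-68.0), np.float64(25.8))]
```

The lid hasn't slipped in the grip: its axes are at -20.7 degrees against the target of -17.5. It is wound about 3 degrees against the stop, and friction there keeps it from rising. Turning back a little.

```bash
python3 -m crank '[[0,0,0,0,0,-0.02,-1],[0,0,0,0,0,-0.02,-1],[0,0,0,0,0,0,-1],[0,0,0,0,0,0,-1],[0,0,0,0,0,0,-1],[0,0,0,0,0,0,-1],[0,0,0,0,0,0,-1],[0,0,0,0,0,0,-1],[0,0,0,0,0,0,-1],[0,0,0,0,0,0,-1]]'
python3 - <<'E'
from dash import *
o=ctrl.get_obs();print(o['contact_force'],o['wrist_torque'],o['tool_pos']);snap("wrist","w10.png");dashes("pics/w10.png",o,.160)
E
```

```text
t: 28.3
tool_pos: [0.4733, -0.1487, 0.1228]
tool_rot: [-3.1, 0.508, 0.001]
contact_force: [1.1, -1.2, 7.7]
opening: 0.0586
grip_force: 102.0
[ 1.14998357 -1.23652098  7.70040162] [-0.21520983 -0.22743771 -0.00157017] [ 0.47331421 -0.14874188  0.12284011]
pics/w10.png tool yaw -18.6 [(np.float64(7.2), np.float64(19.2), np.float64(20.5), np.float64(69.5), np.float64(25.5)), (np.float64(-18.0), np.float64(6.7), np.float64(19.2), np.float64(159.6), np.float64(23.3)), (np.float64(19.6), np.float64(-6.0), np.float64(20.5), np.float64(-17.0), np.float64(24.4)), (np.float64(-5.5), np.float64(-18.5), np.float64(19.3), np.float64(-106.5), np.float64(25.3))]
```

It is free now: torque is zero and the seal is lifting it. I'll ease up and release.

```bash
python3 -m crank '[[0,0,-0.5,0,0,-0.01,-1],[0,0,-0.5,0,0,0,-1],[0,0,-0.5,0,0,0,-1],[0,0,0,0,0,0,-1],[0,0,0,0,0,0,-1],[0,0,0,0,0,0,-1],[0,0,0,0,0,0,-1],[0,0,0,0,0,0,-1],[0,0,0,0,0,0,-1],[0,0,0,0,0,0,-1]]' 20
python3 - <<'E'
from dash import *
o=ctrl.get_obs();print(o['contact_force'],o['wrist_torque'],o['tool_pos'])
E
```

```text
t: 29.18
tool_pos: [0.4732, -0.1487, 0.1239]
tool_rot: [-3.102, 0.493, 0.001]
contact_force: [1.9, -0.5, 6.6]
opening: 0.0585
grip_force: 102.1
[ 1.90523153 -0.46182606  6.59736319] [-0.21940771 -0.28736541 -0.04897305] [ 0.47323527 -0.14868164  0.1239384 ]
```

```bash
python3 -m crank '[[0,0,-0.5,0,0,0,-1],[0,0,-0.5,0,0,0,-1],[0,0,0,0,0,0,-1],[0,0,0,0,0,0,-1],[0,0,0,0,0,0,-1],[0,0,0,0,0,0,1],[0,0,0,0,0,0,1],[0,0,0,0,0,0,1],[0,0,0,0,0,0,1],[0,0,0,0,0,0,1]]' 20
python3 -m crank '[[0,0,0,0,0,0,1],[0,0,0,0,0,0,1],[0,0,-15,0,0,0,1],[0,0,-35,0,0,0,1],[0,0,-35,0,0,0,1],[-25,0,-20,0,0,0,1],[-25,0,0,0,0,0,1],[-25,0,0,0,0,0,1],[-25,0,0,0,0,0,1],[0,0,0,0,0,0,1]]'
python3 -m crank '[[0,0,0,0,0,0,1],[0,0,0,0,0,0,1],[0,0,0,0,0,0,1],[0,0,0,0,0,0,1],[0,0,0,0,0,0,1],[0,0,0,0,0,0,1],[0,0,0,0,0,0,1],[0,0,0,0,0,0,1],[0,0,0,0,0,0,1],[0,0,0,0,0,0,1]]'
python3 - <<'E'
from marks import *
o=ctrl.get_obs();im=snap("wrist","w11.png");f="pics/w11.png"; zt=.105+.0045+.052
g=ortho(f,"wrist",(.4743,-.1484),zt,half=.03,px=600,o=o).min(2); n,l,s,c=cv2.connectedComponentsWithStats((g>110).astype(np.uint8)); k=60/599
d=[(c[i][0]*k-30,30-c[i][1]*k) for i in range(1,n) if 3<s[i,4]*k*k<30 and 14<np.hypot(c[i][0]*k-30,30-c[i][1]*k)<26]
print([(round(x,1),round(y,1),round(np.degrees(np.arctan2(y,x)),1)) for x,y in d]); marks(f,o)
u,v=proj("wrist",[.4743,-.1484,.13],o)[0].astype(int);print(u,v)
a=ortho(f,"wrist",(.4743,-.1484),.105,half=.06,px=400,o=o); t=snap("top","t11.png");sd=snap("side","s11.png")
cv2.imwrite("pics/m11.png",np.hstack([a,cv2.resize(sd[130:290,320:480,::-1],(400,400),interpolation=cv2.INTER_CUBIC)]))
E
```

```text
t: 30.02
tool_pos: [0.4721, -0.1482, 0.123]
tool_rot: [-3.102, 0.491, 0.005]
contact_force: [-0.4, -0.1, -0.3]
opening: 0.0855
grip_force: 0.0
t: 30.85
tool_pos: [0.3754, -0.1167, 0.2289]
tool_rot: [3.103, -0.491, -0.002]
contact_force: [0.5, 1.2, -0.7]
opening: 0.0849
grip_force: 0.0
t: 31.68
tool_pos: [0.3778, -0.1177, 0.2289]
tool_rot: [-3.103, 0.491, 0.003]
contact_force: [0.0, -0.8, 0.7]
opening: 0.0856
grip_force: 0.0
[]
centre [ 474.32634911 -147.95480767] ang 72.58256631644538 r [38.43010916 38.21866124] resid [1.  0.1 0.4 0.4 1.2 0.2 4.5 0.3]
322 76
```

View pics/m11.png

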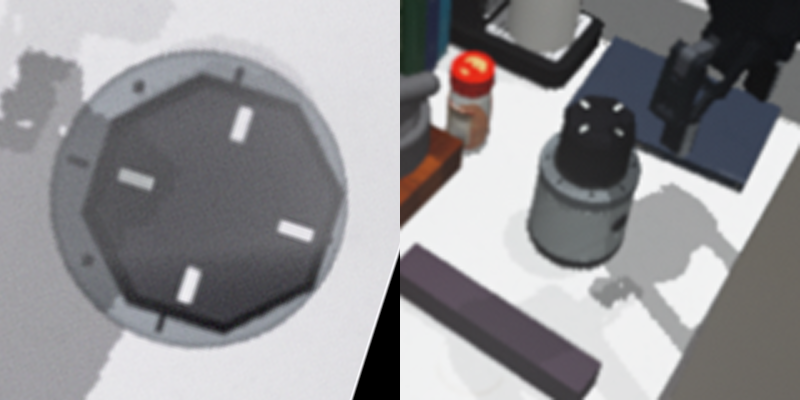

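The last view shows the lid seated level on the grinder. Its dashes lie at about 72.0 degrees and the shoulder dashes at 72.6 degrees. The gripper is clear and the jars were never touched. Handing in.

```bash
python3 -c "
from station import ctrl
print(ctrl.finish_job())"
```

```text
the job is handed in; nothing more can be done
None
```

I stood the lid up, let go, took it again from above, pressed it on and turned it clockwise to the stop. In the last pictures it sits level, its dashes within about 1 degree of the grinder's. The gripper is clear, the jars and bottle were not approached, and the job was handed in at about 32 s; the locked height was judged from forces and alignment, not measured directly.

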